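Raise the microscope hood's sash to the red mark

ROBOT

A 6-joint arm with a two-finger parallel gripper is mounted at the origin on the work surface. World frame = base frame: x ahead of the robot, y to its left, z up, the work surface at z = 0. Lengths are in mm, angles in rad, forces in N, time in s.
With the tool pointing down it reaches from about 400 to 825 mm from the base axis. Payload 7 kg.
Tool frame: the origin (TCP) lies on the centre line of the jaws, within the pads' length; the fingertips stand 11 mm ahead of it and the grasp point (between the pads) lies 8 mm behind it; z points along the fingers, y is the direction in which the jaws open and shut (so a half turn about z gives the same grasp; the last joint's range is limited). The gripper opens to 88 mm and grips with 3 to 60 N. Pads are 19 mm wide; open, the fingers measure 130 mm over their backs; the gripper's body (78 mm by 193 mm) begins 47 mm behind the grasp point.
Start: joints at [-1.048, 0.359, 0.012, 0, -1.224, -0.288], TCP at [157.012, -656.462, 237.561] pointing down, gripper open.
Joint ranges: [-3.07, 3.07], [-1.43, 2.12], [-1.02, 1.25], [-3.03, 1.67], [-3.05, -0], [-3.03, 3.03]. Speed limits (rad/s): [2.39, 2.39, 3.01, 3.14, 3.14, 3.14].

INTERFACE

Orientations are given as a unit quaternion [w, x, y, z].
In Python, from cell import r gives the robot as it stands.
- The arm moves only by the tool servo_tool, never from a script. Its argument "deltas" is a list of rows, each an object of numbers: "dx", "dy", "dz": the shift along the tool's x, y, z in m; "spin": the turn about the tool's z in rad; "hand": the opening, from 0 (shut) to 1 (fully open). A call has 1 to 20 rows; each row shifts and turns the commanded pose from where the row before left it, along the tool's axes as they then stand; what a row does not reach is not made up. A row lasts 1/12 s, in which the tool goes at most 41.7 mm and 7.16 degrees, less where a joint would pass 70% of its speed; a pose out of reach is approached as far as the arm can. A call with a gripper value outside its range is refused whole. The fingers move at their own pace and stop on an object; "squeeze" is the grip in N (left out, the last holds). Time passes only in rows, so rows that do not move let the fingers close. It gives the time, the measured TCP pose, the force and the opening at its end, in the units of the state.
- r.observe(): the state, without advancing time (a new reading comes with each control period).
- r.snapshot(name): name is "side" or "top"; returns (picture, depth): 420x560x3 uint8, red, green, blue; 420x560 float32, mm along the optical axis (not along the pixel's ray), 0 where there is no reading.
- r.get_calibration(name): a dict with "vfov" (degrees; the focal length in pixels is half the picture's height over the tangent of half this angle, whatever the lens; pixels are square), "cx", "cy" (the principal point, pixels), "k1" (the pictures are not rectified: a ray, as slopes to the right and down, at radius r is drawn at 1 + k1 r^2 times it, then the intrinsics apply), "R" (3x3) and "t" (3): a world point X has camera coordinates R X + t. Camera axes: x right, y down, z forward; pixel columns grow to the right and rows downward; lengths in mm; the calibration is good to about 2 mm. A picture is of the moment at which its call begins. get_calibration takes no time and is no camera call.
- r.sign_off(): hands the job in, once; it reports no verdict.
Trained networks look in the newest picture that a camera, given by its name, has taken for a name from the list of things; names that differ only in an ending like _2 or _b are one class to them, and where a whole thing is asked for, a point or a joint stands for the part that bears it (a point fixed in the world has none). Each returns a list of dicts, best first, with "conf" (0 to 1); they miss things now and then, are a little off and sometimes report something else, mostly with a low value. They report only what shows in the picture. A call takes as long as a camera call.
- r.look_for(camera, query): "xy" ([column, row] as shares, 0 to 1, of the picture: columns of its width, rows of its height, amid what is visible of it).
The state is a dict: "time": time; "joints": joint angles; "qd": joint speeds; "joint_efforts": joint torques, N m; "eef_pos": TCP position; "tool_rot": TCP orientation; "ft_force": force on the tool from outside, world axes, zero at the start; "wrist_torque": the same for the moment, N m; "gripper_width": opening from 0.0 (shut) to 1.0 (fully open).
Only numpy, scipy, OpenCV 4.12 (cv2) and the standard library are available. Lean on these libraries where they do the work, as an engineer would, in place of code of your own. Each camera call takes 0.05 s, during which the arm holds its last target. There are 200 camera calls.

TASK

Open the clear sliding window of the microscope hood: push it up with the fingertips from beneath its yellow lip until the white pointer on the lip is level with the red marker on the frame, then take the hand away and leave it standing there. Only push, do not pinch the lip, and leave the red marker and the things standing around as they are.

Things in the scene. Friction and masses are not known exactly. Their poses are not given: they have to be found in the camera images.
- hood: fixed microscope hood, 460 wide, 315 deep, 400 mm high. Origin on the table below the middle of its front; x points into the hood (away from the robot), y to the left seen from the robot, z up. Grey base 120 mm high, front face at x = 5 mm. Its front leans back 40 degrees from vertical, between dark jambs 30 mm wide at y = +-215 mm, 11 mm proud of the window. Black stage inside from x = 105 mm.
- sash (a joint): how far the window has slid up its slope, m: 0 shut, 0.165 fully open; the slope runs up and into the hood, 40 degrees from vertical. Spring counterbalanced with sliding friction: it stays where it is left, takes about 2 to 5 N to push along the slope, and is damped (12 N per m/s). A black rubber cap, 6 mm thick, covers the top of its yellow lip: fingers on the cap and under the lip at once are a pinch.
- lip_under (a point): middle of the underside of the yellow lip. z axis: the way the window slides (up the slope); y along the lip; x square into the window. The lip is a bar on the window's lower edge, 340 mm long, 10 mm thick along z, standing 40 mm out square to the window; this point is 20 mm out and, shut, 143 mm above the table. Free below, but for the hood's base behind and the low things in front.
- sash_pointer (a point): tip of the white pointer, 6 mm thick, on the right-hand end of the lip (seen from the robot), at the mid-thickness of the yellow bar, 191 mm from its middle; axes as for lip_under.
- mark (a point): tip of the red marker's pointer (6 mm thick) on the front of the right-hand jamb; its block is 16 mm tall, 36 mm wide and stands 22 mm off the jamb. Axes as lip_under. When level, it lies 2 mm beside sash_pointer. It starts 40 to 150 mm up the slope from that. The marker can be shoved along the jamb (15 N): leave it.
- dish: clear culture dish, 58 mm across, 15 mm high, on the stage inside the hood; origin under its centre. Not to be disturbed.
- bottle: white bottle with a red cap, 64 mm across, 150 mm high, standing left of the hood's front; origin under its centre. Not to be disturbed.
- tipbox: blue box with a clear lid, 85 x 120 x 55 mm high, right of the hood's front; origin under its centre. Not to be disturbed.
- slidebox: small green box, 85 x 35 x 30 mm high, on the table in front of the left half of the lip; origin under its centre. Not to be disturbed.
- vial: amber vial with a black cap, 32 mm across, 55 mm high, in front of the right end of the lip; origin under its centre. Not to be disturbed.
- tissues: green and white tissue box, 220 x 120 x 85 mm high, at the left; origin under its centre. Not to be disturbed.
- driver: screwdriver with a red handle, 170 mm long, lying at the right; origin under its middle, on the table. Not to be disturbed.

How it is judged:
By the outcome, as a careful person would: the job done as asked, in the order asked, and still so for the second after the job is handed in, with the robot touching nothing.
It also fails if it takes over 38 s, if anything falls off the work surface, if the arm or the gripper's body presses on something with over 40 N, if the wrist force passes 120 N, or if a joint passes its speed limit or range.

## Working session

There is one attempt and no reset: what is moved stays moved. The work goes in short steps, Python scripts to look and compute and a tool call to move; the robot and the scene stay as the last step left them, time stands still between calls to the robot, and variables do not carry over. Pictures are saved under pics/ and viewed, about 8 in all and at most 12, crops included, and the job is handed in when it is done.

Besides the shell and the picture viewer there is one more tool, called after ">>>" in YAML: its name, and indented under it one key for each argument. servo_tool: Moves the arm, as the interface text tells. Its arguments: {"type":"object","properties":{"deltas":{"type":"array","items":{"type":"object","properties":{"dx":{"type":"number"},"dy":{"type":"number"},"dz":{"type":"number"},"spin":{"type":"number"},"hand":{"type":"number"}}}},"squeeze":{"type":"number"}},"required":["deltas"]}

```bash
ls; mkdir -p pics; cat > h.py <<'E'
import numpy as np, cv2
from cell import r
def K(n):
    c=r.get_calibration(n); f=210/np.tan(np.radians(c["vfov"]/2)); return c,f
def ray(n,u,v):
    c,f=K(n); K3=np.array([[f,0,c["cx"]],[0,f,c["cy"]],[0,0,1.]])
    p=cv2.undistortPoints(np.array([[[u,v]]],float),K3,np.array([c["k1"],0,0,0.])).ravel()
    return np.array([p[0],p[1],1.])
def world(n,u,v,d):
    c,f=K(n); return np.array(c["R"]).T@(ray(n,u,v)*d-np.array(c["t"]))
def proj(n,X):
    c,f=K(n); q=np.array(c["R"])@np.array(X,float)+np.array(c["t"]); a=q[:2]/q[2]
    a=a*(1+c["k1"]*(a@a)); return a*f+[c["cx"],c["cy"]]
def save(n,img): cv2.imwrite("pics/"+n+".png",cv2.cvtColor(img,cv2.COLOR_RGB2BGR))
E
python3 - <<'E'
from h import *
np.set_printoptions(precision=1,suppress=True)
for n in("side","top"):
    im,d=r.snapshot(n); save(n+"0",im); np.savez("pics/"+n+"0.npz",im=im,d=d)
    c=r.get_calibration(n); print(n,c["vfov"],c["k1"],"cam at",-np.array(c["R"]).T@c["t"])
    for q in "hood sash lip_under sash_pointer mark dish bottle tipbox slidebox vial tissues driver".split():
        for o in r.look_for(n,q)[:2]:
            u,v=o["xy"][0]*560,o["xy"][1]*420; z=d[min(int(v),419),min(int(u),559)]
            print(q,round(o["conf"],2),int(u),int(v),world(n,u,v,z) if z>0 else None)
print(r.observe())
E
```

```text
pics
side 49.49314441798115 -0.06583364522375405 cam at [-198.  -847.1 1171.7]
hood 0.69 320 155 [723.9 -26.6 275.7]
sash 0.58 310 223 [ 545.5 -163.6  174.6]
lip_under 0.59 302 222 [ 565.2 -110.3  128.2]
sash_pointer 0.58 304 223 [ 568.8 -116.8  127.3]
bottle 0.6 220 201 [459.4 198.7  83.1]
tipbox 0.56 344 280 [ 534.8 -330.    53.8]
slidebox 0.74 243 241 [427.8  36.3  23.6]
vial 0.43 304 275 [ 464.4 -226.5   46.3]
tissues 0.64 304 224 [ 566.2 -120.3  125.5]
driver 0.79 413 376 [ 446.2 -658.5   22.9]
top 54.7337940039915 -0.04713057869322515 cam at [ 450.4   -7.9 1504.3]
hood 0.9 273 170 [721.9  -7.4 157.3]
sash 0.63 280 207 [591.7 -27.4 199. ]
lip_under 0.85 283 207 [592.6 -38.4 203.6]
sash_pointer 0.74 278 205 [597.9 -22.9 211.1]
dish 0.21 113 234 [519.1 547.1 115.5]
bottle 0.83 206 246 [471.1 221.4 149.8]
bottle 0.41 282 208 [588.4 -35.1 201.4]
tipbox 0.68 373 212 [ 584.4 -365.5   58.2]
tipbox 0.24 204 246 [471.2 225.5 149.1]
slidebox 0.72 258 258 [425.8  51.3  34.6]
vial 0.51 331 244 [ 470.2 -208.    53.6]
tissues 0.9 112 235 [513.9 547.5 116.2]
tissues 0.21 257 257 [430.9  56.4  32.2]
driver 0.57 448 247 [ 449.8 -644.9   22.1]
driver 0.3 328 243 [ 474.8 -199.8   52.5]
{'time': 1.3, 'joints': array([-1. ,  0.4,  0. ,  0. , -1.2, -0.3]), 'qd': array([-0.,  0., -0.,  0.,  0., -0.]), 'joint_efforts': array([ -0. , -58.2,  29.3,   7. ,   0. ,  -0. ]), 'eef_pos': array([ 157. , -656.5,  237.6]), 'tool_rot': array([ 0. , -0.1,  1. , -0. ]), 'ft_force': array([-0.1, -0.2, -0.7]), 'wrist_torque': array([0. , 0.1, 0. ]), 'gripper_width': 0.9989492897038639}
```

```bash
python3 - <<'E'
from h import *
im=np.load("pics/side0.npz")["im"]; save("s0c",cv2.resize(im[110:310,190:390],(800,800))[:600] if 0 else cv2.resize(im[120:300,190:400],(700,600),interpolation=cv2.INTER_CUBIC))
im=np.load("pics/top0.npz")["im"]; save("t0c",cv2.resize(im[130:280,180:390],(800,571),interpolation=cv2.INTER_CUBIC))
E
```

```text
(no output)
```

View pics/s0c.png

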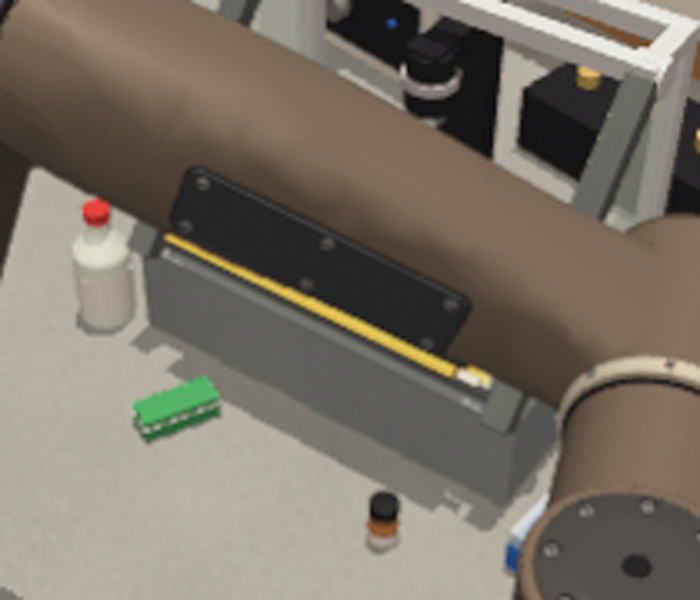

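View pics/t0c.png

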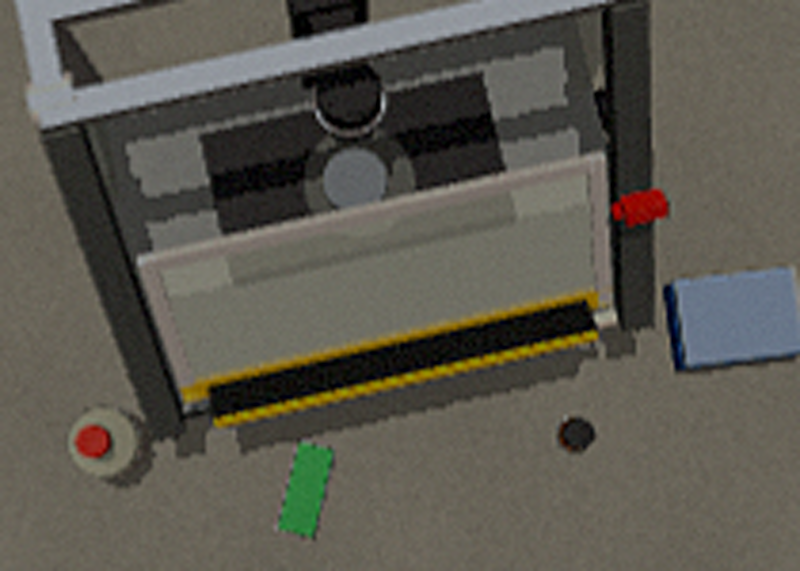

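The side view shows yellow lip about (240–335, 192–235), mostly hidden by the arm. The top view shows the lip clear, with the pointer at about (339,213) and the red marker at about (347,184). Next I'll measure colours and depths.

```bash
cat >> h.py <<'E'
def pts(n,im,d,m):
    v,u=np.nonzero(m&(d>0)); return np.array([[*world(n,a,b,d[b,a]),a,b] for a,b in zip(u,v)])
def hsv(im): return cv2.cvtColor(im,cv2.COLOR_RGB2HSV).astype(int)
E
python3 - <<'E'
from h import *
np.set_printoptions(precision=1,suppress=True,linewidth=150)
for n in("top","side"):
    z=np.load(f"pics/{n}0.npz"); im,d=z["im"],z["d"]; H=hsv(im)
    box=np.zeros(d.shape,bool); box[(slice(165,250),slice(215,350)) if n=="top" else (slice(180,250),slice(230,350))]=1
    Y=box&(H[...,0]>18)&(H[...,0]<34)&(H[...,1]>140)&(H[...,2]>90)
    P=pts(n,im,d,Y); print(n,"yellow",len(P)); print(P[np.argsort(P[:,3])][::max(1,len(P)//30)])
    R=(((H[...,0]<6)|(H[...,0]>174))&(H[...,1]>180)&(H[...,2]>90)); R[:, :330]=0; R[:165]=0; R[215:]=0
    R[:,370:]=0
    P=pts(n,im,d,R); print("red",len(P)); print(P[::max(1,len(P)//12)])
    if n=="top":
        print("jamb/base depth samples")
        for u,v in [(222,240),(219,225),(342,210),(345,196),(341,214),(338,213),(339,213),(345,150),(205,190),(240,233),(300,222),(300,219)]: print(u,v,im[v,u],world(n,u,v,d[v,u]) if d[v,u] else 0)
E
```

```text
top yellow 522
[[ 518.3  150.9  155.8  227.   232. ]
 [ 518.   134.2  156.4  232.   232. ]
 [ 487.3  119.2  177.3  236.   241. ]
 [ 493.8  106.5  172.5  240.   239. ]
 [ 496.6   93.1  176.7  244.   238. ]
 [ 530.2   84.2  157.6  247.   228. ]
 [ 499.6   70.4  172.9  251.   237. ]
 [ 496.1   60.6  173.6  254.   238. ]
 [ 499.2   50.9  171.1  257.   237. ]
 [ 542.1   37.3  165.   261.   224. ]
 [ 545.5   27.5  160.4  264.   223. ]
 [ 514.6   14.5  176.9  268.   232. ]
 [ 514.4    1.4  175.4  272.   232. ]
 [ 514.   -11.7  179.9  276.   232. ]
 [ 554.6  -22.5  159.4  279.   220. ]
 [ 520.3  -31.5  175.1  282.   230. ]
 [ 520.1  -44.6  174.2  286.   230. ]
 [ 519.9  -54.4  175.1  289.   230. ]
 [ 566.8  -69.3  161.6  293.   216. ]
 [ 570.   -79.3  161.7  296.   215. ]
 [ 569.7  -92.6  162.3  300.   215. ]
 [ 572.3 -102.3  167.3  303.   214. ]
 [ 532.  -114.1  171.8  307.   226. ]
 [ 541.3 -123.7  178.4  310.   223. ]
 [ 582.1 -139.6  162.5  314.   211. ]
 [ 544.1 -146.8  177.9  317.   222. ]
 [ 550.2 -159.8  180.9  321.   220. ]
 [ 584.6 -172.8  164.7  324.   210. ]
 [ 550.2 -183.7  174.
[... 1612 characters left out ...]
211. ]
 [ 523.   -66.5  168.2  284.   213. ]
 [ 526.9  -76.3  176.8  287.   212. ]
 [ 530.6  -81.8  173.9  289.   213. ]
 [ 530.4  -95.9  170.7  292.   216. ]
 [ 530.5 -105.   172.6  294.   217. ]
 [ 535.  -114.   171.6  297.   218. ]
 [ 538.1 -119.9  173.7  299.   218. ]
 [ 201.2 -457.4  636.1  301.   217. ]
 [ 542.2 -138.1  175.1  304.   220. ]
 [ 544.4 -144.8  174.1  306.   221. ]
 [ 542.  -160.5  173.9  309.   224. ]
 [ 546.5 -164.7  174.   311.   224. ]
 [ 548.  -172.2  169.6  313.   226. ]
 [ 214.7 -480.5  624.7  316.   225. ]
 [ 548.2 -193.5  172.   318.   229. ]
 [ 550.6 -203.9  173.7  321.   230. ]
 [ 557.3 -205.9  174.9  323.   229. ]
 [ 557.  -218.7  175.9  326.   231. ]]
red 0
[]
```

```bash
cat >> h.py <<'E'
from scipy.spatial.transform import Rotation as Ro
def tool():
    o=r.observe(); q=o["tool_rot"]; return o, Ro.from_quat([q[1],q[2],q[3],q[0]]).as_matrix()
E
python3 - <<'E'
from h import *
np.set_printoptions(precision=4,suppress=True)
o,R=tool(); print(R,o["time"])
def hd(yaw):
  return np.array([np.cos(yaw),np.sin(yaw),0])
z=np.load("pics/top0.npz"); im,d=z["im"],z["d"]; H=hsv(im)
m=(H[...,0]>18)&(H[...,0]<34)&(H[...,1]>140)&(H[...,2]>90); m[:165]=0;m[250:]=0;m[:,:215]=0;m[:,350:]=0
P=pts("top",im,d,m); P=P[(P[:,2]>168)&(P[:,2]<185)]
a=np.polyfit(P[:,1],P[:,0],1); print("outer face x=",a,"yaw",np.degrees(np.arctan(-a[0])),"z",np.median(P[:,2]))
E
```

```text
[[-0.9726 -0.2326  0.    ]
 [-0.2326  0.9726 -0.    ]
 [-0.     -0.     -1.    ]] 1.3
outer face x= [ -0.2039 513.955 ] yaw 11.525405661257846 z 176.60821036962
```

>>> servo_tool:
  deltas:
    - {"spin": 0.034,"hand": 0}
    - {"dx": -0.014,"dy": 0.008,"hand": 0}
    - {"dx": -0.028,"dy": 0.015,"hand": 0}
    - {"dx": -0.028,"dy": 0.015,"hand": 0}
    - {"dx": -0.028,"dy": 0.015,"hand": 0}
    - {"dx": -0.028,"dy": 0.015,"hand": 0}
    - {"dx": -0.028,"dy": 0.015,"hand": 0}
    - {"dx": -0.028,"dy": 0.015,"hand": 0}
    - {"dx": -0.028,"dy": 0.015,"hand": 0}
    - {"dx": -0.02,"dy": 0.025,"hand": 0}
    - {"dx": -0.008,"dy": 0.035,"hand": 0}
    - {"dx": -0.008,"dy": 0.035,"hand": 0}
    - {"dx": -0.008,"dy": 0.035,"hand": 0}
    - {"dx": -0.008,"dy": 0.035,"hand": 0}
    - {"dx": -0.008,"dy": 0.035,"hand": 0}
    - {"dx": -0.008,"dy": 0.035,"hand": 0}
    - {"dx": -0.008,"dy": 0.035,"hand": 0}
    - {"dx": -0.008,"dy": 0.035,"hand": 0}
    - {"dx": -0.008,"dy": 0.035,"hand": 0}
    - {"dx": -0.008,"dy": 0.035,"hand": 0}
  squeeze: 5

```text
$.deltas[0]: bad value
```

>>> servo_tool:
  deltas:
    - {"dx": 0,"dy": 0,"dz": 0,"spin": 0.034,"hand": 0}
  squeeze: 5

```text
time: 1.38
eef_pos: [157.0, -656.5, 237.6]
tool_rot: [-0.0, -0.1, 0.995, -0.0]
ft_force: [-0.3, 0.9, 0.7]
gripper_width: 0.969
```

All keys are needed.

>>> servo_tool:
  deltas:
    - {"dx": -0.014,"dy": 0.008,"dz": 0,"spin": 0,"hand": 0}
    - {"dx": -0.028,"dy": 0.015,"dz": 0,"spin": 0,"hand": 0}
    - {"dx": -0.028,"dy": 0.015,"dz": 0,"spin": 0,"hand": 0}
    - {"dx": -0.028,"dy": 0.015,"dz": 0,"spin": 0,"hand": 0}
    - {"dx": -0.028,"dy": 0.015,"dz": 0,"spin": 0,"hand": 0}
    - {"dx": -0.028,"dy": 0.015,"dz": 0,"spin": 0,"hand": 0}
    - {"dx": -0.028,"dy": 0.015,"dz": 0,"spin": 0,"hand": 0}
    - {"dx": -0.028,"dy": 0.015,"dz": 0,"spin": 0,"hand": 0}
    - {"dx": -0.02,"dy": 0.025,"dz": 0,"spin": 0,"hand": 0}
    - {"dx": -0.008,"dy": 0.035,"dz": 0,"spin": 0,"hand": 0}
    - {"dx": -0.008,"dy": 0.035,"dz": 0,"spin": 0,"hand": 0}
    - {"dx": -0.008,"dy": 0.035,"dz": 0,"spin": 0,"hand": 0}
    - {"dx": -0.008,"dy": 0.035,"dz": 0,"spin": 0,"hand": 0}
    - {"dx": -0.008,"dy": 0.035,"dz": 0,"spin": 0,"hand": 0}
    - {"dx": -0.008,"dy": 0.035,"dz": 0,"spin": 0,"hand": 0}
    - {"dx": -0.008,"dy": 0.035,"dz": 0,"spin": 0,"hand": 0}
    - {"dx": -0.008,"dy": 0.035,"dz": 0,"spin": 0,"hand": 0}
    - {"dx": -0.008,"dy": 0.03,"dz": 0,"spin": 0,"hand": 0}
    - {"dx": -0.004,"dy": 0.015,"dz": 0,"spin": 0,"hand": 0}
    - {"dx": 0,"dy": 0,"dz": 0,"spin": 0,"hand": 0}

```text
time: 3.05
eef_pos: [364.6, -139.2, 238.1]
tool_rot: [0.001, -0.102, 0.995, 0.0]
ft_force: [0.1, 0.3, -0.3]
gripper_width: 0.007
```

```bash
python3 - <<'E'
from h import *
np.set_printoptions(precision=1,suppress=True)
for n in("side","top"):
    im,d=r.snapshot(n); np.savez(f"pics/{n}1.npz",im=im,d=d)
    for q in ("sash_pointer","mark"):
        for o in r.look_for(n,q)[:2]: print(n,q,round(o["conf"],2),o["xy"][0]*560,o["xy"][1]*420)
    if n=="side": save("s1",cv2.resize(im[120:300,190:400],(700,600),interpolation=cv2.INTER_CUBIC))
E
```

```text
side sash_pointer 0.6 312.59200000000004 195.38400000000001
side mark 0.6 178.696 159.684
side mark 0.49 356.38399999999996 199.794
top sash_pointer 0.55 281.512 206.514
```

View pics/s1.png

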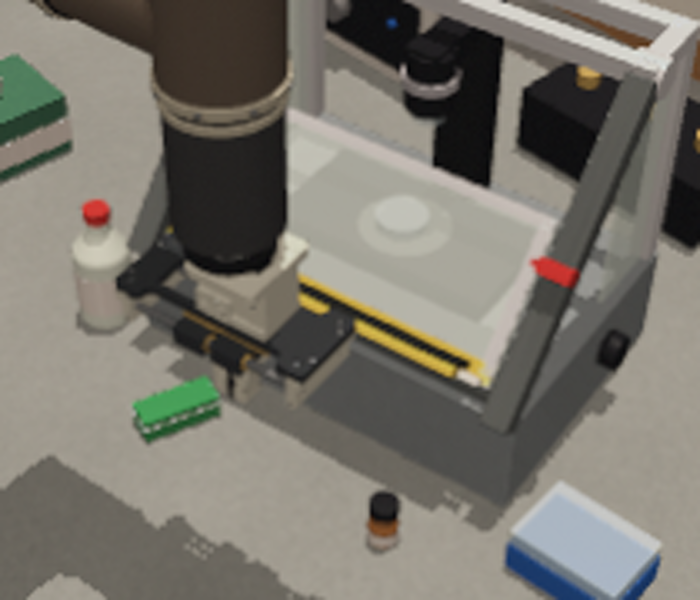

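Both pointers can now be seen in the side view: the white tip at about (332,233) and the red tip at about (350,199). Next I lower the hand in front of the lip.

>>> servo_tool:
  deltas:
    - {"dx": -0.008,"dy": 0.007,"dz": 0.007,"spin": 0,"hand": 0}
    - {"dx": -0.014,"dy": 0.01,"dz": 0.012,"spin": 0,"hand": 0}
    - {"dx": -0.014,"dy": 0.01,"dz": 0.012,"spin": 0,"hand": 0}
    - {"dx": -0.014,"dy": 0.01,"dz": 0.012,"spin": 0,"hand": 0}
    - {"dx": -0.014,"dy": 0.01,"dz": 0.012,"spin": 0,"hand": 0}
    - {"dx": -0.014,"dy": 0.01,"dz": 0.01,"spin": 0,"hand": 0}
    - {"dx": -0.014,"dy": 0.01,"dz": 0.007,"spin": 0,"hand": 0}
    - {"dx": -0.014,"dy": 0.003,"dz": 0,"spin": 0,"hand": 0}
    - {"dx": -0.007,"dy": 0,"dz": 0,"spin": 0,"hand": 0}
    - {"dx": 0,"dy": 0,"dz": 0,"spin": 0,"hand": 0}

```text
time: 4.18
eef_pos: [463.0, -50.5, 165.5]
tool_rot: [-0.0, -0.1, 0.995, -0.0]
ft_force: [0.4, -0.2, 0.9]
gripper_width: 0.007
```

```bash
python3 - <<'E'
from h import *
np.set_printoptions(precision=1,suppress=True)
im,d=r.snapshot("side"); save("s2",cv2.resize(im[150:260,220:360],(764,600),interpolation=cv2.INTER_CUBIC))
o=r.observe();print(o["eef_pos"],o["time"])
E
```

```text
[461.9 -50.9 165.6] 4.2333
```

View pics/s2.png

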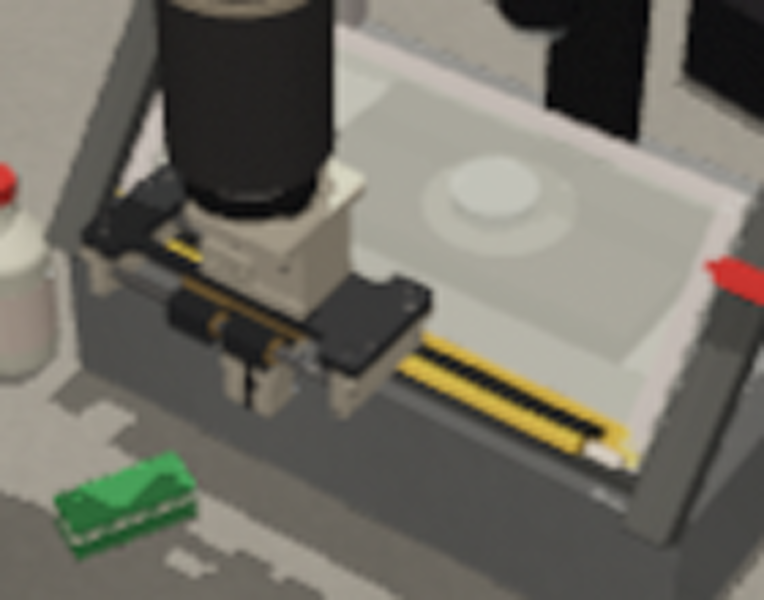

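```bash
python3 - <<'E'
from h import *
np.set_printoptions(precision=1,suppress=True)
hx=np.array([.98,.2,0]);hy=np.array([-.2,.98,0]);p=np.array([462,-51,165.6])
for nm,da,db,dz in [("tip",0,0,-11),("bodyR near",-39,-96,55),("bodyR far",39,-96,55),("bodyL near",-39,96,55)]:
    q=proj("side",p+hx*da+hy*db+[0,0,dz]); print(nm,(q-[220,150])*764/140)
E
```

```text
tip [254.4 396.2]
bodyR near [349.1 423.1]
bodyR far [430.7 342.3]
bodyL near [ 76.4 284.4]
```

>>> servo_tool:
  deltas:
    - {"dx": -0.008,"dy": 0,"dz": 0,"spin": 0,"hand": 0}
    - {"dx": -0.01,"dy": 0,"dz": 0,"spin": 0,"hand": 0}
    - {"dx": -0.01,"dy": 0,"dz": 0,"spin": 0,"hand": 0}
    - {"dx": -0.006,"dy": 0,"dz": 0,"spin": 0,"hand": 0}
    - {"dx": -0.004,"dy": 0,"dz": 0,"spin": 0,"hand": 0}
    - {"dx": -0.003,"dy": 0,"dz": 0,"spin": 0,"hand": 0}
    - {"dx": 0,"dy": 0,"dz": 0,"spin": 0,"hand": 0}

```text
time: 4.82
eef_pos: [501.9, -42.4, 165.4]
tool_rot: [-0.0, -0.1, 0.995, -0.0]
ft_force: [0.2, 0.3, 0.7]
gripper_width: 0.006
```

>>> servo_tool:
  deltas:
    - {"dx": -0.003,"dy": 0,"dz": 0,"spin": 0,"hand": 0}
    - {"dx": -0.003,"dy": 0,"dz": 0,"spin": 0,"hand": 0}
    - {"dx": -0.003,"dy": 0,"dz": 0,"spin": 0,"hand": 0}

```text
time: 5.07
eef_pos: [505.6, -41.7, 165.0]
tool_rot: [-0.005, -0.1, 0.995, -0.0]
ft_force: [-25.2, 1.0, 21.0]
gripper_width: 0.004
```

>>> servo_tool:
  deltas:
    - {"dx": 0.002,"dy": 0,"dz": 0,"spin": 0,"hand": 0}
    - {"dx": 0,"dy": 0,"dz": -0.003,"spin": 0,"hand": 0}
    - {"dx": -0.001,"dy": 0,"dz": -0.003,"spin": 0,"hand": 0}

```text
time: 5.32
eef_pos: [507.8, -41.1, 171.0]
tool_rot: [-0.001, -0.1, 0.995, -0.0]
ft_force: [-3.0, -1.3, -2.7]
gripper_width: 0.006
```

>>> servo_tool:
  deltas:
    - {"dx": -0.003,"dy": 0,"dz": -0.0035,"spin": 0,"hand": 0}
    - {"dx": -0.0052,"dy": 0,"dz": -0.006,"spin": 0,"hand": 0}
    - {"dx": -0.0052,"dy": 0,"dz": -0.006,"spin": 0,"hand": 0}
    - {"dx": -0.0052,"dy": 0,"dz": -0.006,"spin": 0,"hand": 0}
    - {"dx": -0.003,"dy": 0,"dz": -0.0035,"spin": 0,"hand": 0}
    - {"dx": 0,"dy": 0,"dz": 0,"spin": 0,"hand": 0}

```text
time: 5.82
eef_pos: [530.1, -36.6, 197.5]
tool_rot: [-0.001, -0.1, 0.995, -0.0]
ft_force: [-9.7, 0.4, 7.5]
gripper_width: 0.006
```

```bash
python3 - <<'E'
from h import *
np.set_printoptions(precision=1,suppress=True)
im,d=r.snapshot("side"); save("s3",cv2.resize(im[150:260,220:360],(764,600),interpolation=cv2.INTER_CUBIC))
o=r.observe();print(o["eef_pos"],o["ft_force"],o["time"])
E
```

```text
[530.1 -36.6 197.4] [-8.8 -0.   6.4] 5.8667
```

View pics/s3.png

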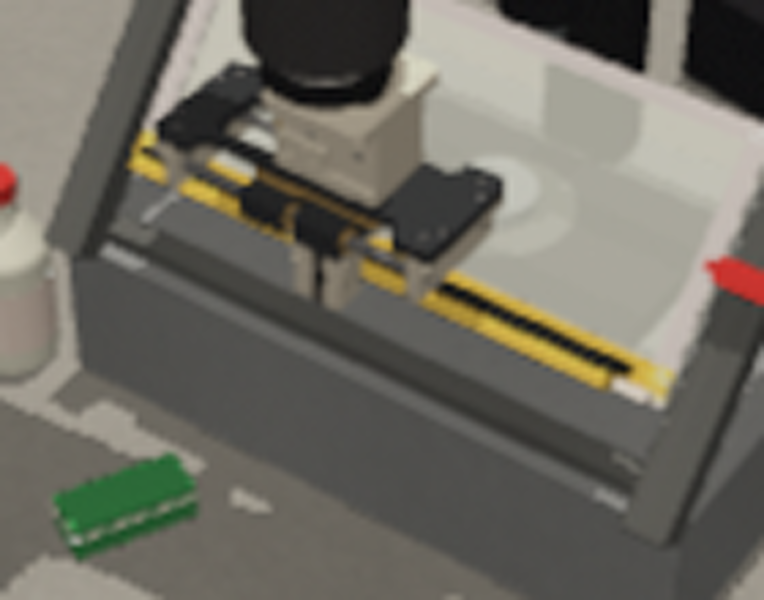

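>>> servo_tool:
  deltas:
    - {"dx": -0.002,"dy": 0,"dz": -0.0035,"spin": 0,"hand": 0}
    - {"dx": -0.005,"dy": 0,"dz": -0.0062,"spin": 0,"hand": 0}
    - {"dx": -0.0051,"dy": 0,"dz": -0.0061,"spin": 0,"hand": 0}
    - {"dx": -0.0051,"dy": 0,"dz": -0.0061,"spin": 0,"hand": 0}
    - {"dx": -0.0051,"dy": 0,"dz": -0.0061,"spin": 0,"hand": 0}
    - {"dx": -0.0051,"dy": 0,"dz": -0.0061,"spin": 0,"hand": 0}
    - {"dx": -0.0051,"dy": 0,"dz": -0.0061,"spin": 0,"hand": 0}
    - {"dx": -0.003,"dy": 0,"dz": -0.0035,"spin": 0,"hand": 0}
    - {"dx": 0,"dy": 0,"dz": 0,"spin": 0,"hand": 0}

```text
time: 6.62
eef_pos: [566.0, -29.1, 241.6]
tool_rot: [0.0, -0.1, 0.995, 0.0]
ft_force: [-5.5, 0.4, 4.0]
gripper_width: 0.012
```

```bash
python3 - <<'E'
from h import *
np.set_printoptions(precision=1,suppress=True)
im,d=r.snapshot("side"); np.savez("pics/side4.npz",im=im,d=d)
a=cv2.resize(im[175:225,320:380],(720,600),interpolation=cv2.INTER_CUBIC); save("s4",a)
it,dt=r.snapshot("top"); np.savez("pics/top4.npz",im=it,d=dt)
o=r.observe();print(o["eef_pos"],o["ft_force"],o["time"])
E
```

```text
[566.1 -29.1 241.5] [-5.7  1.5  3.4] 6.7167
```

View pics/s4.png

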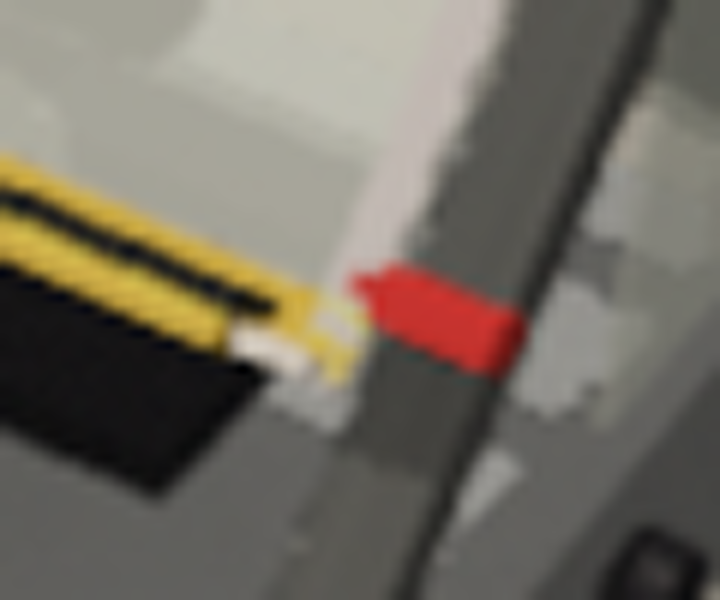

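```bash
python3 - <<'E'
from h import *
np.set_printoptions(precision=2,suppress=True)
hx=np.array([.98,.2,0]);hy=np.array([-.2,.98,0]);u=.643*hx+np.array([0,0,.766]); nn=-.766*hx+np.array([0,0,.643])
# pointer tip from TCP: lip edge ~ TCP; estimate by z: mark tip triangulated
P=np.array([636,-212,238.]) 
for n in("side","top"):
    print(n,"px/mm u",proj(n,P+u*10)/10-proj(n,P)/10,"-y",proj(n,P-hy*10)/10-proj(n,P)/10,"n",proj(n,P+nn*10)/10-proj(n,P)/10)
J=np.c_[(proj("side",P+u)-proj("side",P)),(proj("side",P-hy)-proj("side",P))]
print("side: along u, along -y:",np.linalg.solve(J,np.array([349.3-346.2,198.6-205.4])))
it=np.load("pics/top4.npz")["im"]; save("t4",cv2.resize(it[170:220,310:370],(720,600),interpolation=cv2.INTER_CUBIC))
E
```

```text
side px/mm u [ 0.13 -0.3 ] -y [0.28 0.13] n [-0.11 -0.02]
top px/mm u [-0.01 -0.23] -y [ 0.31 -0.07] n [0.09 0.21]
side: along u, along -y: [22.9   0.62]
```

View pics/t4.png

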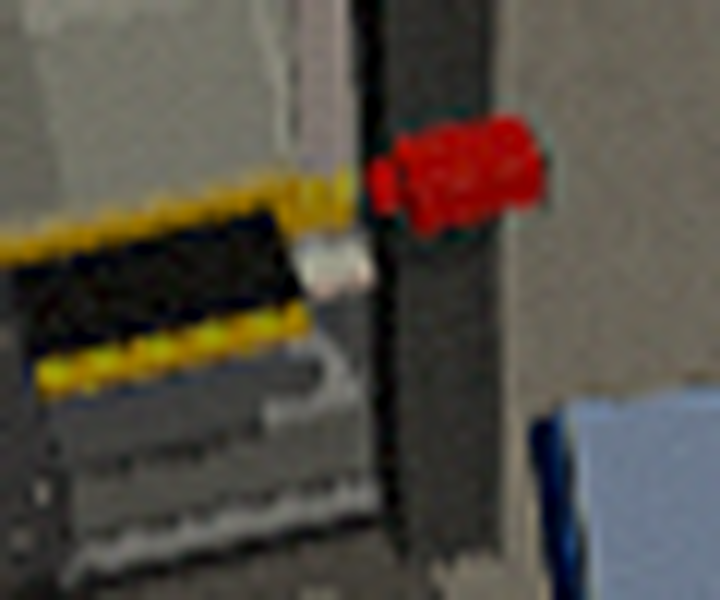

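Side view: white tip at about (346,205), red tip at about (349,199). By side and top, 23 to 27 mm remain. I'll push 19 mm more, then look again.

>>> servo_tool:
  deltas:
    - {"dx": -0.002,"dy": 0,"dz": -0.0024,"spin": 0,"hand": 0}
    - {"dx": -0.003,"dy": 0,"dz": -0.0038,"spin": 0,"hand": 0}
    - {"dx": -0.003,"dy": 0,"dz": -0.0038,"spin": 0,"hand": 0}
    - {"dx": -0.003,"dy": 0,"dz": -0.0036,"spin": 0,"hand": 0}
    - {"dx": -0.001,"dy": 0,"dz": -0.0012,"spin": 0,"hand": 0}
    - {"dx": 0,"dy": 0,"dz": 0,"spin": 0,"hand": 0}

```text
time: 7.22
eef_pos: [577.8, -26.7, 255.9]
tool_rot: [0.0, -0.1, 0.995, 0.0]
ft_force: [-5.6, 2.0, 2.5]
gripper_width: 0.006
```

```bash
python3 - <<'E'
from h import *
np.set_printoptions(precision=1,suppress=True)
S=[];T=[]
for i in range(4):
    S.append(r.snapshot("side")[0].astype(float)); T.append(r.snapshot("top")[0].astype(float))
s=np.mean(S,0).astype(np.uint8);t=np.mean(T,0).astype(np.uint8); np.savez("pics/5.npz",s=s,t=t)
a=cv2.resize(s[185:215,335:365],(400,400),interpolation=cv2.INTER_CUBIC)
b=cv2.resize(t[175:205,327:357],(400,400),interpolation=cv2.INTER_CUBIC); save("st5",np.hstack([a,b]))
o=r.observe();print(o["eef_pos"],o["ft_force"],o["time"])
E
```

```text
[577.7 -26.9 255.7] [-3.3  0.6  1.3] 7.6167
```

View pics/st5.png

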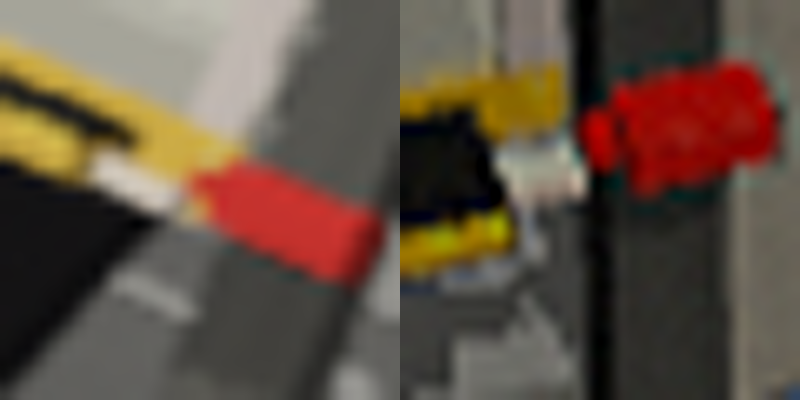

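>>> servo_tool:
  deltas:
    - {"dx": -0.0015,"dy": 0,"dz": -0.0018,"spin": 0,"hand": 0}
    - {"dx": -0.0015,"dy": 0,"dz": -0.0019,"spin": 0,"hand": 0}
    - {"dx": 0,"dy": 0,"dz": 0,"spin": 0,"hand": 0}

```text
time: 7.87
eef_pos: [580.2, -26.4, 258.9]
tool_rot: [-0.0, -0.1, 0.995, 0.0]
ft_force: [-4.3, 1.4, 0.5]
gripper_width: 0.006
```

```bash
cat > m.py <<'E'
from h import *
np.set_printoptions(precision=1,suppress=True,linewidth=170)
from scipy.optimize import least_squares
import sys
S=[];T=[]
for i in range(6):
    S.append(r.snapshot("side")[0].astype(float)); T.append(r.snapshot("top")[0].astype(float))
I={"side":np.mean(S,0),"top":np.mean(T,0)}; np.savez(sys.argv[1],**I)
hx=np.array([.98,.2,0]);hy=np.array([-.2,.98,0]);u=.643*hx+np.array([0,0,.766])
# red tip pixels as viewed in st5
ps={"side":np.array([335+190/13.33,185+182/13.33])-.5+.04,"top":np.array([327+187/13.33,175+138/13.33])-.5+.04}
M=least_squares(lambda X:np.r_[proj("side",X)-ps["side"],proj("top",X)-ps["top"]],[650,-218,255]).x
print("M",M,[proj(n,M)-ps[n] for n in ps])
s=np.arange(-16,17,1.)
for n,im in I.items():
    for lab,ys in (("red",[3,5]),("white",[-6,-8,-10])):
        for y in ys:
            q=np.array([proj(n,M+u*k-hy*y) for k in s]).astype(np.float32)
            c=cv2.remap(im.astype(np.float32),q[None,:,0],q[None,:,1],cv2.INTER_LINEAR)[0]
            w=c[:,0]-c[:,1:].max(1) if lab=="red" else c[:,2]
            print(n,lab,y); print(w.round().astype(int))
o=r.observe();print(o["eef_pos"],o["ft_force"],o["time"])
a=cv2.resize(I["side"][185:215,335:365],(400,400),interpolation=cv2.INTER_CUBIC)
b=cv2.resize(I["top"][175:205,327:357],(400,400),interpolation=cv2.INTER_CUBIC); save(sys.argv[2],np.clip(np.hstack([a,b]),0,255).astype(np.uint8))
E
python3 m.py pics/6.npz st6
```

```text
M [ 654.  -216.9  250.2] [array([ 0.1, -0. ]), array([-0.,  0.])]
side red 3
[  1   1   1   1   1   1   3   5   8  12  17  25  43  64  83  96 106 116 122  96  70  47  38  31  25  20  19  17  15  13  12  11  10]
side red 5
[  1   1   1   1   1   1   3   9  20  32  43  53  64  81  98 113 122 126 128 121  98  74  52  48  40  28  22  19  14  11  10   9   9]
side white -6
[ 35  31  29  27  22  21  19  16  33  66 100 128 148 163 178 173 163 151 133 115  98  84  79  76  76  77  77  76  78  84  91 102 119]
side white -8
[ 20  20  18  15  16  18  19  25  43  68  98 125 149 171 174 172 168 156 136 117  97  88  80  73  72  72  73  73  74  76  82  97 113]
side white -10
[ 15  16  16  18  20  22  24  30  38  52  88 121 153 169 174 177 175 156 136 118 101  87  75  70  71  71  71  71  71  71  78  88 100]
top red 3
[ -6  -8 -10  11  32  55  76  92 104 117 128 138 141 145 149 152 155 157 160 163 151 137 125 111  88  65  38  11  -1  -2  -3  -5  -5]
top red 5
[-12 -14  -5  21  44  72  93 105 117 129 141 141 142 145 146 147 150 151 152 148 140 130 120 108  87  66  45  27  21  15   9   3   0]
top white -6
[ 62  67  76  84  92 101 108 116 124 130 133 135 138 140 142 142 143 143 139 130 123 114 104  94  82  70  61  54  48  42  34  39  43]
top white -8
[ 69  73  80  88  95 103 109 115 120 126 130 132 134 136 137 135 133 132 129 123 117 109 103  95  86  78  69  59  49  37  26  23  31]
top white -10
[ 68  72  78  85  93 100 108 113 119 125 131 133 134 136 137 135 131 127 123 118 112 108 102  96  89  81  74  67  57  46  37  27  39]
[580.1 -26.4 258.8] [-2.7  1.6 -0.6] 8.4667
```

View pics/st6.png

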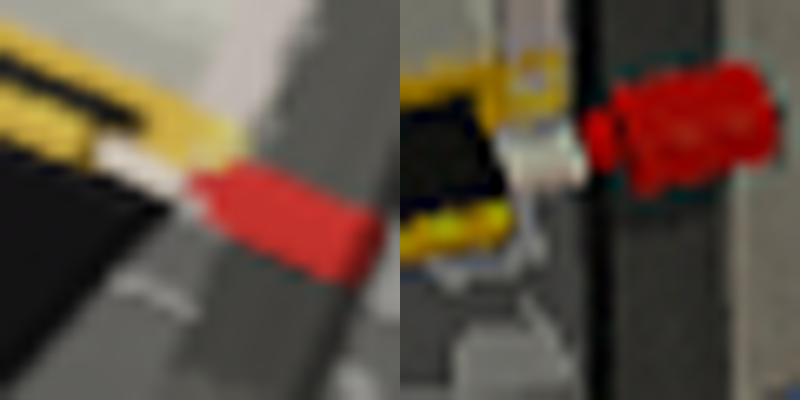

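>>> servo_tool:
  deltas:
    - {"dx": -0.0012,"dy": 0,"dz": -0.0014,"spin": 0,"hand": 0}
    - {"dx": 0,"dy": 0,"dz": 0,"spin": 0,"hand": 0}
    - {"dx": 0,"dy": 0,"dz": 0,"spin": 0,"hand": 0}

```text
time: 8.72
eef_pos: [581.0, -26.3, 260.0]
tool_rot: [-0.0, -0.1, 0.995, -0.0]
ft_force: [-3.8, 0.6, -1.4]
gripper_width: 0.006
```

```bash
python3 m.py pics/7.npz st7
```

```text
M [ 654.  -216.9  250.2] [array([ 0.1, -0. ]), array([-0.,  0.])]
side red 3
[  1   1   1   1   1   1   3   5   8  12  17  26  45  67  87 100 108 118 122  96  70  47  36  27  19  14  13  11   9   9   9   9   9]
side red 5
[  1   1   1   1   1   1   2   9  19  32  43  55  66  84 100 115 123 127 128 120  98  74  52  46  38  25  19  16  12   9   9   9   9]
side white -6
[ 35  31  29  27  22  21  20  16  21  35  51  73 108 137 166 174 174 175 166 156 146 139 132 128 126 122 119 116 118 122 127 132 140]
side white -8
[ 20  20  18  15  16  18  19  20  24  30  40  74 113 150 164 172 178 175 160 145 129 118 107  98  96  94  89  85  85  87  93 103 113]
side white -10
[ 15  16  16  18  20  22  23  22  21  24  52  83 118 144 160 174 181 171 159 146 126 107  87  75  74  75  74  75  73  71  72  74  78]
top red 3
[ -8  -9 -11  11  33  58  79  95 106 119 129 138 142 146 149 152 155 156 158 161 148 134 122 107  84  62  36  11  -1  -2  -3  -4  -5]
top red 5
[-12 -14  -5  21  44  72  93 106 118 131 143 144 145 148 149 150 152 152 153 147 138 128 116 104  82  62  41  24  18  12   7   1  -1]
top white -6
[ 59  62  70  77  83  92  99 108 117 125 128 131 134 137 139 141 143 145 142 134 127 119 111 105  98  90  85  86  86  87  88  90  92]
top white -8
[ 56  55  64  74  83  93 100 108 114 121 126 128 130 132 134 135 137 139 141 133 125 116 109 102  95  90  83  82  85  88  88  91  95]
top white -10
[ 60  61  66  74  84  93 103 108 115 120 127 129 131 134 136 136 135 134 133 129 122 115 107  99  91  80  70  61  54  46  37  30  34]
[581.  -26.2 260.1] [-3.2  0.7 -1. ] 9.3167
```

>>> servo_tool:
  deltas:
    - {"dx": 0.003,"dy": 0,"dz": 0,"spin": 0,"hand": 0}
    - {"dx": 0.008,"dy": 0,"dz": 0,"spin": 0,"hand": 0}
    - {"dx": 0.015,"dy": 0,"dz": 0,"spin": 0,"hand": 0}
    - {"dx": 0.02,"dy": 0,"dz": 0,"spin": 0,"hand": 0}
    - {"dx": 0.025,"dy": 0,"dz": 0,"spin": 0,"hand": 0}
    - {"dx": 0.025,"dy": 0,"dz": 0,"spin": 0,"hand": 0}
    - {"dx": 0.015,"dy": 0,"dz": 0,"spin": 0,"hand": 0}
    - {"dx": 0.005,"dy": 0,"dz": 0,"spin": 0,"hand": 0}
    - {"dx": 0,"dy": 0,"dz": 0,"spin": 0,"hand": 0}

```text
time: 10.07
eef_pos: [467.1, -49.6, 261.4]
tool_rot: [0.002, -0.1, 0.995, 0.0]
ft_force: [0.3, -0.8, -0.4]
gripper_width: 0.003
```

```bash
python3 m.py pics/8.npz st8; python3 - <<'E'
from h import *
a=np.load("pics/8.npz"); b=a["side"][130:310,190:390]
save("s8",cv2.resize(np.clip(b,0,255).astype(np.uint8),(660,594),interpolation=cv2.INTER_CUBIC))
E
```

```text
M [ 654.  -216.9  250.2] [array([ 0.1, -0. ]), array([-0.,  0.])]
side red 3
[  1   1   1   1   1   1   3   5   8  12  17  25  44  66  86 100 109 119 125 104  82  64  52  42  32  23  20  17  14  14  13  12  12]
side red 5
[  1   1   1   1   1   1   2   9  19  32  43  54  65  83 100 115 123 128 130 124 106  86  69  60  49  35  29  25  21  19  17  15  14]
side white -6
[ 34  31  29  26  22  21  19  16  21  34  51  72 107 136 165 172 170 168 154 136 117 101  89  80  74  74  75  75  75  74  74  79  93]
side white -8
[ 20  19  18  15  16  18  19  20  23  29  40  73 112 149 162 170 176 173 157 141 121 105  89  75  72  72  73  73  73  72  72  80  89]
side white -10
[ 15  15  16  17  20  22  23  22  21  23  52  82 117 143 159 173 180 169 157 144 124 105  85  74  71  71  70  71  71  70  72  73  76]
top red 3
[ -8 -10 -12   9  31  55  76  92 103 116 126 135 138 141 144 147 150 152 154 157 146 133 122 109  86  64  38  12   0  -1  -2  -4  -4]
top red 5
[-14 -16  -8  18  41  68  90 102 114 127 139 139 140 142 143 144 147 149 150 146 137 127 117 105  83  62  40  23  17  12   7   1  -1]
top white -6
[ 57  60  68  75  82  91  98 106 114 122 125 128 131 134 136 138 140 143 140 133 127 120 111 100  87  75  65  61  57  55  51  60  70]
top white -8
[ 55  54  63  73  81  91  99 106 113 120 125 127 128 130 132 133 135 136 137 132 125 118 112  99  84  71  57  50  48  46  42  46  60]
top white -10
[ 59  60  65  73  82  91 100 106 113 119 126 129 130 132 133 133 133 132 131 127 121 116 109 101  89  75  62  50  41  32  23  14  25]
[467.6 -49.3 260. ] [0.1 1.2 0.6] 10.6667
```

View pics/st8.png

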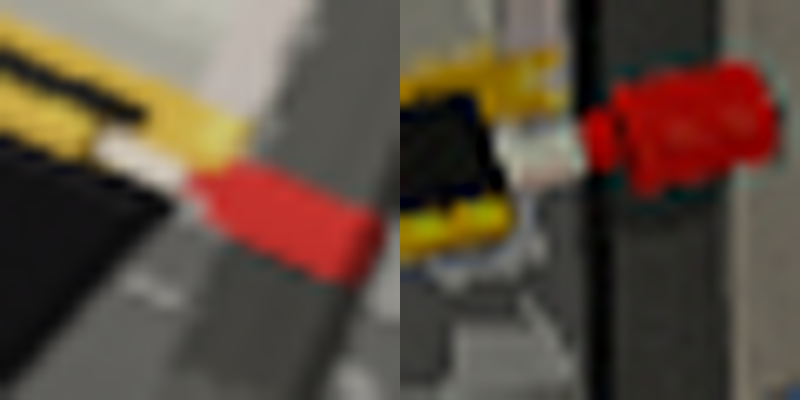

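View pics/s8.png

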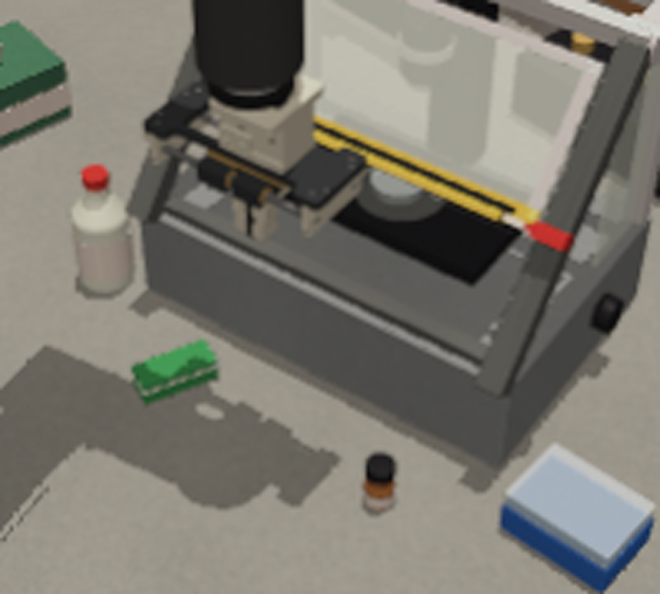

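```bash
python3 -c "
from cell import r
print(r.sign_off(), r.observe()['time'])"
```

```text
the job is handed in; nothing more can be done
the job is handed in; nothing more can be done
```

I pushed the window up until the white pointer was level with the red marker, to within about 1 mm. Then I took the hand away and handed the job in at about 10.7 s. I pushed with closed, vertical fingers on the lower front edge of the lip, near its middle, for about 120 mm along the slope, with no pinching.

**Final check, with the hand about 115 mm clear:**
- The side camera put the pointer about 1 mm short of level, and the top camera about 0 mm. The two disagreed by about 1 mm, so I left it there.
- The window did not drop when I let go, and the wrist force was about zero.
- The red marker's edges had not moved in either camera.
- The bottle, slide box, vial, tipbox and tissues looked undisturbed in the last side picture. The dish could also be seen on the stage. I did not look at the driver again, but the hand did not go near it at table height.

**What went wrong on the way:**
- **First contact:** my first push was straight into the hood and jammed on the lip at about 33 N, without sliding the window. I backed off 2 mm and pushed along the slope instead, and after that the readings between moves were about 3 to 12 N.
- **Refused call:** one servo call was refused because its rows did not list every value. It moved nothing.

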